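Lock the safety insert into the vegetable slicer

TASK

Make the vegetable slicer safe to put away: pick up the grey safety insert lying beside it, lay it in the slicer's wide mouth and slide it slowly in under the lips. Press it hard against the stops at the far end and hold it steady there until the sprung bolts on both sides have gone right in, then let go, so that the insert stays locked in place. Leave the other things on the worktop alone.

Things in the scene. Friction and masses are not known exactly. Their poses are not given: they have to be found in the camera images.
- slicer: White plastic vegetable slicer, 258 x 112 x 31 mm, flat on the worktop, fixed. Origin on the worktop under the centre line of its runway; x = the way the insert slides in, z up. Steel runway 14 mm above the worktop. Bolt housings on both sides, black knobs reaching to y = +-82 mm. Insert pressed against the stops: its origin is at x = 80 mm; locked and let go, about 77.5 mm.
- slicer_mouth (a point): Point on the runway (14 mm above the worktop) at slicer x = -30 mm, where the insert's origin can be laid down, 8 mm to spare either side. Axes as the slicer. The mouth is open above, 100 mm wide, from slicer x = -80 to -20 mm; its sides funnel in from there to x = +20 mm.
- slicer_guides (a point): Point on the runway at slicer x = 20 mm, where the guides begin. Axes as the slicer. From here to the stops the guides are 81 mm apart, with lips over the insert's edges that reach in to y = +-30 mm, 25.8 to 30.8 mm above the worktop.
- slicer_stop (a point): Point on the runway at slicer x = 120 mm, midway between the faces of the two rigid stop blocks. Axes as the slicer. Between the blocks a spring bar stands 9 mm proud; it pushes back on the insert with 3 N when first met, about 5 N with the insert at the stops.
- bolt_right (a joint): Sprung bolt in the slicer's -y side at slicer x = 80.5 mm, m: 0 = fully in (also with no insert), up to 0.013 = out. Spring 2.5 to 4.5 N. The insert's sloping corner pushes it out 6 to 12 mm in passing. It goes into the notch in the insert's edge only while the insert is held within 2.5 mm of the stops; let go earlier, the spring bar pushes the insert back and it may not lock.
- bolt_left (a joint): The like bolt in the slicer's +y side, same values. Both bolts are greased: they take about a second to go in, and resist being pushed out fast (270 N per m/s each), so slide the insert in at 30 mm/s or less. Locked = both at 0 with the insert in.
- insert: Grey plastic safety insert, about 110 g, lying thumb grip up: plate 80 (x) x 76 (y) x 9 mm thick, corners sloped so that the ends are 52 mm wide, a notch 14 mm wide, 12 mm deep in the middle of each long side. Same after half a turn. Origin: centre of the underside; its x goes along the slicer's x; z up. Sliding it home takes up to about 15 N.
- insert_grip (a point): Point on the axis of the insert's thumb grip, 36 mm above the plate's underside: a good TCP height. Axes as the insert. The grip is an upright square post, 26 x 26 mm, from the plate up to 50 mm above the underside. Fingertips 18 mm or more above the underside clear the slicer's lips.
- enamel_mug: White enamel mug with a dark rim, 82 mm wide, 80 mm high, behind the slicer; a bystander. Origin at the centre of its underside.
- stone_bottle: Brown and cream stoneware bottle, 66 mm wide, 157 mm high, at the back; a bystander. Origin at the centre of its underside.
- lemon_1: Lemon, 72 mm long, to the right; a bystander. Origin at the middle of its underside.
Things that resemble listed ones, but are neither listed nor needed, are in the scene too. Leave any purple or turquoise look-alike of the insert alone.

How it is judged:
On the way:
1. the insert is pressed against the stops (within 1.5 mm) while both bolts are in its notches (within 1.5 mm of fully in) (x of insert in the frame of slicer above 0.0785 m and z of insert in the frame of slicer below 0.018 m and value of joint each of bolt_right, bolt_left below 0.0015 m), for 0.2 s.
At the end, for the whole second after the job is handed in: The insert lies flat on the runway under the lips, its origin 74.5 to 82.5 mm along the slicer, within 4 mm of the centre line and square to it within 0.08 rad, at rest, with both bolts in its notches (within 1.5 mm of fully in), and the robot has let go (x of insert in the frame of slicer between 0.0745 and 0.0825 m and y of insert in the frame of slicer between -0.004 and 0.004 m and z of insert in the frame of slicer below 0.017 m and angle between insert's own z axis and vertical below 0.06 rad and angle between the x axis of insert and the x axis of slicer, either way round below 0.08 rad and linear speed of insert below 0.01 m/s and value of joint each of bolt_right, bolt_left below 0.0015 m); the robot touches nothing.
It fails at once if a bystander (mug, bottle, lemon) is moved by more than 25 mm (distance of any of enamel_mug, stone_bottle, lemon_1 from where it was at the start of the episode above 0.025 m).
It also fails if it takes over 48 s, if anything falls off the work surface, if the arm or the gripper's body presses on something with over 40 N, if the wrist force passes 120 N, or if a joint passes its speed limit or range.

ROBOT

A 7-joint arm with a two-finger parallel gripper is mounted at the origin on a cart in front of the work surface, level with it; the furniture and walls round the work are solid. World frame = base frame: x ahead of the robot, y to its left, z up, the work surface at z = 0. Lengths are in m, angles in rad, forces in N, time in s.
With the tool pointing down it reaches from about 0.4 to 0.9 m from the base axis. Payload 5.5 kg.
Tool frame: the origin (TCP) lies between the finger pads, 19 mm behind the fingertips; this is the grasp point; z points along the fingers, y is the line along which they close (so a half turn about z gives the same grasp; the last joint's range is limited). The gripper opens to 85 mm and grips with 20 to 120 N. Pads are 22 mm wide; open, the fingers measure 114 mm over their backs; the gripper's body (76 mm by 85 mm) begins 54 mm behind the grasp point. The pads swing forward as they close: fully open they stand 13 mm farther back than shut.
Start: joints at [1.388, 0.501, -0.427, 1.55, 0.221, 1.138, -0.21], TCP at [0.28, -0.586, 0.25] pointing down, gripper open.
Joint ranges: [-2.88, 2.88], [-0.31, 2.03], [-1.54, 1.56], [0.2, 2.42], [-1.41, 4.55], [0.19, 2.02], [-2.57, 2.57]. Speed limits (rad/s): [2.57, 2.57, 3.14, 3.14, 3.14, 3.14, 3.14].

INTERFACE

Orientations are given as a 3x3 rotation matrix whose columns are the frame's x, y, z axes.
In Python, from cell import r gives the robot as it stands.
- The arm moves only by the tool jog_arm, never from a script. Its argument "steps" is a list that holds one entry, the list of rows, each a list of 7 numbers: the shift along the tool's x, y, z in mm, then the turn, a rotation vector about the tool's x, y, z in degrees, then the finger opening in mm, from 0 to 85.4. In form: [[[tx, ty, tz, wx, wy, wz, jaw], ...]]. A call has 1 to 12 rows; each row is the pose to reach, as a shift and turn from the pose commanded when the call began, along the tool's axes at that moment; what a row does not reach only later rows make up. A row lasts 1/8 s, in which the tool goes at most 62.5 mm and 10.7 degrees, less where a joint would pass 70% of its speed; a pose out of reach is approached as far as the arm can. A call with a gripper value outside its range is refused whole. The fingers move at their own pace and stop on an object; the grip force is fixed at half the most. Time passes only in rows, so rows that repeat a pose let the fingers close. It gives the time, the measured TCP pose, the force, the opening and the grip force at its end, in the units of the state.
- r.get_obs(): the state, without advancing time (a new reading comes with each control period).
- r.grab_frame(name): name is "side" or "top" or "wrist"; returns a dict with "frame" (400x640x3 uint8, red, green, blue), "intrinsics" (3x3 intrinsics, pixels), "dist_coeffs" ([k1, k2, p1, p2, k3] as OpenCV has them; the pictures are not rectified), "R" (3x3) and "t" (3): a world point X has camera coordinates R X + t; the wrist camera has in their place "mount" (4x4, takes a point from camera to tool coordinates, whose origin is the TCP and whose axes are the flange's). Camera axes: x right, y down, z forward; pixel columns grow to the right and rows downward; lengths in m; the calibration is good to about 2 mm. A picture is of the moment at which its call begins: read the wrist's pose just before it. There is no depth.
- r.hand_in(): hands the job in; it is judged then, once.
The state is a dict: "time": time; "q": joint angles; "qd": joint speeds; "joint_torque": joint torques, N m; "ee_pos": TCP position; "tool_rot": TCP orientation; "ft_force": force on the tool from outside, world axes, zero at the start; "ft_torque": the same for the moment, N m; "grip_width": opening from 0.0 (shut) to 1.0 (fully open); "grip_force": force on a finger pad.
Only numpy, scipy, OpenCV 4.12 (cv2) and the standard library are available. Lean on these libraries where they do the work, as an engineer would, in place of code of your own. Each camera call takes 0.05 s, during which the arm holds its last target. There are 200 camera calls.

## Working session

There is one attempt and no reset: what is moved stays moved. The work goes in short steps, Python scripts to look and compute and a tool call to move; the robot and the scene stay as the last step left them, time stands still between calls to the robot, and variables do not carry over. Pictures are saved under pics/ and viewed, at most 10 in all, crops included, and the job is handed in when it is done.

Besides the shell and the picture viewer there is one more tool, called after "Emit:" by a JSON object that holds its "api" and its "payload", one argument or row to a line. jog_arm: Moves the arm, as the interface text tells. Its arguments: {"type":"object","properties":{"steps":{"type":"array","items":{"type":"array","items":{"type":"array","items":{"type":"number"}}}}},"required":["steps"]}

```bash
mkdir -p pics; cat > h.py <<'E'
import numpy as np,cv2
from cell import r
def grab(n,fn=None):
    o=r.get_obs(); f=r.grab_frame(n)
    f={k:np.array(v) if k!='frame' else v for k,v in f.items()}
    if 'mount' in f:
        T=np.eye(4);T[:3,:3]=o['tool_rot'];T[:3,3]=o['ee_pos'];T=T@f['mount']
        f['R']=T[:3,:3].T;f['t']=-f['R']@T[:3,3]
    if fn: cv2.imwrite('pics/'+fn,f['frame'][:,:,::-1])
    return f
def ray(f,px,z):
    u=cv2.undistortPoints(np.array(px,float).reshape(-1,1,2),f['intrinsics'],f['dist_coeffs']).reshape(-1,2)
    d=np.c_[u,np.ones(len(u))]@f['R']; c=-f['R'].T@f['t']
    return c+d*((z-c[2])/d[:,2])[:,None]
def proj(f,X):
    return cv2.projectPoints(np.array(X,float).reshape(-1,1,3),cv2.Rodrigues(f['R'])[0],f['t'],f['intrinsics'],f['dist_coeffs'])[0].reshape(-1,2)
E
python3 - <<'E'
from h import *
a=grab('top','top1.png');b=grab('side','side1.png')
o=r.get_obs();print(o['time'],o['ee_pos'],o['tool_rot'],o['ft_force'])
for f in(a,b):print(-f['R'].T@f['t'],f['R'][2])
E
```

```text
0.1 [ 0.27996217 -0.5859643   0.24904715] [[ 9.02269349e-01  4.31172258e-01 -7.11861992e-04]
 [ 4.31172841e-01 -9.02267889e-01  1.62402994e-03]
 [ 5.79464398e-05 -1.77224799e-03 -9.99998428e-01]] [ 0.21154253 -0.36088415  0.80979744]
[ 0.33833533 -0.18854096  1.17323699] [ 0.21526527 -0.00965259 -0.97650791]
[ 0.49601277 -1.32165745  0.69757565] [ 0.0531967   0.86707874 -0.49532269]
```

View pics/top1.png

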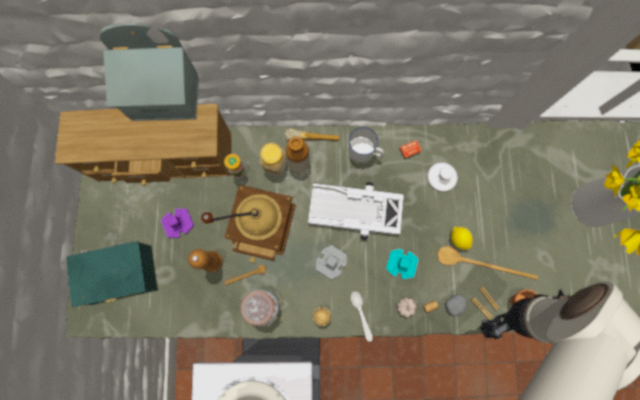

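View pics/side1.png

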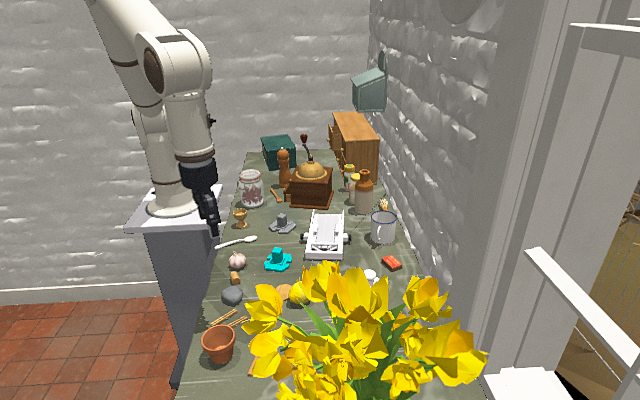

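Top view: the grey insert is at (331,262). Possible mix-ups are turquoise (403,263), purple (177,222) and the grey stone (457,305). The slicer is at about (356,209), with knobs at (368,187) and (365,234). I choose the grey one and check it in a crop.

```bash
python3 - <<'E'
from h import *
a=grab('top')
c=a['frame'][170:290,295:425,::-1];cv2.imwrite('pics/c1.png',cv2.resize(c,None,fx=5,fy=5,interpolation=cv2.INTER_CUBIC)[:600])
np.set_printoptions(precision=4,suppress=True)
print(ray(a,[[331,262]],.02),ray(a,[[368,187],[365,234]],.02))
E
```

```text
[[ 0.4161 -0.2194  0.02  ]] [[ 0.6274 -0.33    0.02  ]
 [ 0.4921 -0.3162  0.02  ]]
```

View pics/c1.png

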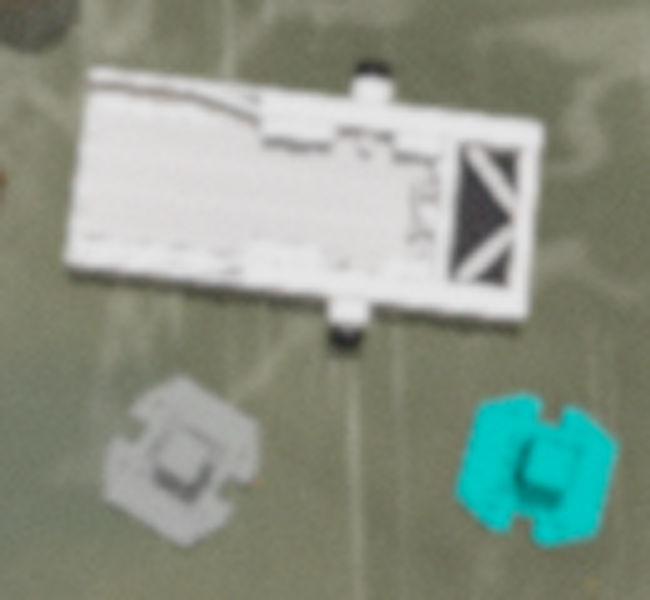

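The crop confirms it: grey insert with post at crop (183,460), notches at (128,428) and (235,490). The slicer's mouth is on the left, and the knobs and spring end are on the right, so it slides towards world -y. I move above the insert and look with the wrist camera.

Emit:
{"api": "jog_arm", "payload": {
  "steps": [
    [[40,-40,5,0,0,-5,85],[80,-78,10,0,0,-10,85],[120,-117,15,0,0,-15,85],[160,-155,20,0,0,-20,85],[200,-194,25,0,0,-25,85],[240,-233,30,0,0,-30,85],[281,-272,30,0,0,-34.5,85],[281,-272,30,0,0,-34.5,85],[281,-272,30,0,0,-34.5,85]]
  ]
}}

```text
time: 1.27
ee_pos: [0.4164, -0.2202, 0.22]
tool_rot: [[0.499, 0.866, -0.0], [0.866, -0.499, -0.0], [-0.001, -0.0, -1.0]]
ft_force: [-0.3, -0.9, -0.1]
grip_width: 0.995
grip_force: 0.0
```

```bash
python3 - <<'E'
from h import *
np.set_printoptions(precision=4,suppress=True)
w=grab('wrist','w1.png');o=r.get_obs();print(o['time'],o['ee_pos'],o['tool_rot'],o['q']);print(w['mount'])
a=grab('top')
h=cv2.cvtColor(w['frame'],cv2.COLOR_RGB2HSV)
m=((h[:,:,1]<40)&(h[:,:,2]>90)).astype(np.uint8)
n,l,s,c=cv2.connectedComponentsWithStats(m)
for i in range(1,n):
    if s[i,4]>800:print(s[i],c[i])
E
```

```text
1.325 [ 0.4161 -0.2209  0.2199] [[ 0.5008  0.8655 -0.0004]
 [ 0.8655 -0.5008 -0.0004]
 [-0.0006 -0.0002 -1.    ]] [ 1.0723  0.2553 -0.7284  2.0087  0.2087  0.9512 -0.2867]
[[-0.0008 -0.9466 -0.3223  0.0823]
 [ 1.     -0.0008 -0.0001  0.0003]
 [-0.0001 -0.3223  0.9466 -0.1238]
 [ 0.      0.      0.      1.    ]]
[    0     0   640   317 90005] [324.1307 138.9093]
[  32   28   81   92 5453] [71.0801 73.6683]
[ 241  213  158   89 1602] [296.8895 258.4538]
```

View pics/w1.png

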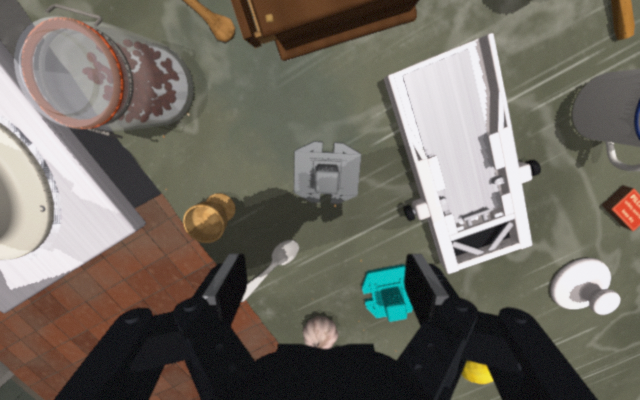

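The wrist view shows the insert at (326,172), notch at (327,148) on top, post top at about (327,178). The slicer outline has corners (388,76), (492,34), (532,245), (450,272). I measure both.

```bash
python3 - <<'E'
from h import *
np.set_printoptions(precision=4,suppress=True)
w=grab('wrist')
print('slicer z.031',ray(w,[[388,76],[492,34],[532,245],[450,272]],.031))
print('knobs z.02',ray(w,[[533,167],[408,211]],.02))
h=cv2.cvtColor(w['frame'],cv2.COLOR_RGB2HSV)
m=((h[:,:,2]>165)&(h[:,:,1]<25)).astype(np.uint8); m[:,:375]=0;m[:,545:]=0;m[300:]=0
n,l,s,c=cv2.connectedComponentsWithStats(m);i=1+s[1:,4].argmax()
p=np.argwhere(l==i)[:,::-1]; g=ray(w,p,.031)[:,:2].astype(np.float32)*1000
(cx,cy),sz,an=cv2.minAreaRect(g);print('rect',cx,cy,sz,an,cv2.boxPoints(((cx,cy),sz,an)))
c=w['frame'][125:225,280:380,::-1];cv2.imwrite('pics/c2.png',cv2.resize(c,None,fx=6,fy=6,interpolation=cv2.INTER_CUBIC))
E
```

```text
slicer z.031 [[ 0.5277 -0.1586  0.031 ]
 [ 0.6365 -0.175   0.031 ]
 [ 0.6012 -0.4281  0.031 ]
 [ 0.4946 -0.4111  0.031 ]]
knobs z.02 [[ 0.6378 -0.3352  0.02  ]
 [ 0.4834 -0.3106  0.02  ]]
rect 564.2874145507812 -291.3980712890625 (257.9711608886719, 137.79196166992188) 81.74393463134766 [[ 477.5835 -409.1536]
 [ 613.9474 -428.9402]
 [ 650.9913 -173.6425]
 [ 514.6274 -153.856 ]]
```

View pics/c2.png

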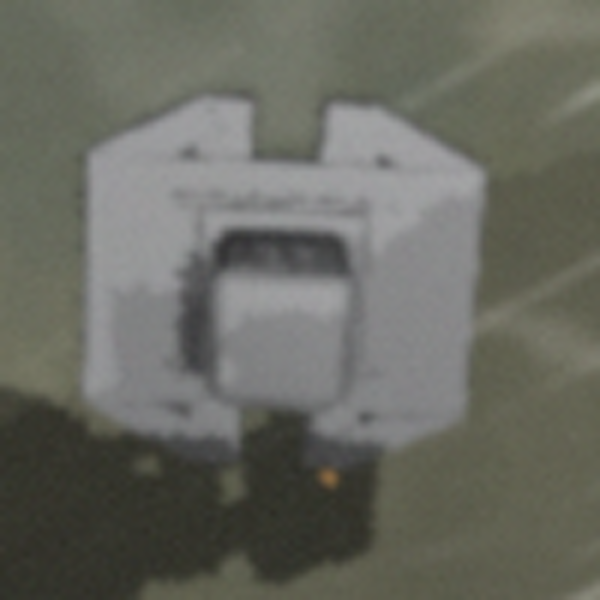

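```bash
python3 - <<'E'
from h import *
np.set_printoptions(precision=4,suppress=True)
w=grab('wrist')
o=np.array([280,125])
P=ray(w,np.array([[90,155],[85,397],[467,412],[485,172]])/6+o-.4,.009)
Q=ray(w,np.array([[216,270],[352,272],[347,405],[214,403]])/6+o-.4,.05)
d=lambda v:np.degrees(np.arctan2(v[1],v[0]))
for X in(P,Q):print(X.mean(0),d(X[3]-X[0] if X is P else X[1]-X[0]),d(X[2]-X[1] if X is P else X[2]-X[3]))
print(np.linalg.norm(P-np.roll(P,1,0),axis=1),np.linalg.norm(Q-np.roll(Q,1,0),axis=1))
ob=r.get_obs();print(ob['ee_pos'],ob['tool_rot'])
E
```

```text
[ 0.4191 -0.2197  0.009 ] -32.62958538053389 -32.52259578445588
[ 0.4191 -0.2195  0.05  ] -31.025903061634658 -31.069610098072115
[0.0787 0.0504 0.0798 0.0502] [0.0248 0.0242 0.0248 0.0243]
[ 0.416  -0.2212  0.2199] [[ 0.5018  0.865  -0.0003]
 [ 0.865  -0.5018 -0.    ]
 [-0.0002 -0.0002 -1.    ]]
```

Emit:
{"api": "jog_arm", "payload": {
  "steps": [
    [[3,2,30,0,0,2.3,85],[3,2,70,0,0,2.3,85],[3,2,110,0,0,2.3,85],[3,2,150,0,0,2.3,85],[3,2,172,0,0,2.3,80],[3,2,181,0,0,2.3,60],[3,2,181,0,0,2.3,10],[3,2,181,0,0,2.3,10],[3,2,181,0,0,2.3,10],[3,2,181,0,0,2.3,10],[3,2,181,0,0,2.3,10],[3,2,181,0,0,2.3,10]]
  ]
}}

```text
time: 2.98
ee_pos: [0.4207, -0.2189, 0.0401]
tool_rot: [[0.534, 0.846, 0.002], [0.846, -0.534, -0.001], [-0.0, 0.002, -1.0]]
ft_force: [-0.7, -0.5, 7.0]
grip_width: 0.295
grip_force: 60.4
```

Emit:
{"api": "jog_arm", "payload": {
  "steps": [
    [[0,0,-30,0,0,0,10],[0,0,-65,0,0,6,10],[12,16,-80,0,0,14,10],[25,35,-80,0,0,22,10],[37,54,-80,0,0,30,10],[50,72,-80,0,0,38,10],[62,90,-80,0,0,46,10],[75,108,-80,0,0,54,10],[90.5,128,-80,0,0,62,10],[90.5,128,-80,0,0,66,10],[90.5,128,-80,0,0,66,10],[90.5,128,-80,0,0,66,10]]
  ]
}}

```text
time: 4.47
ee_pos: [0.5757, -0.2102, 0.1189]
tool_rot: [[0.99, -0.142, -0.001], [-0.142, -0.99, 0.0], [-0.001, 0.0, -1.0]]
ft_force: [0.2, -0.6, -0.5]
grip_width: 0.295
grip_force: 59.4
```

```bash
python3 - <<'E'
from h import *
np.set_printoptions(precision=4,suppress=True)
w=grab('wrist','w2.png');o=r.get_obs();print(o['time'],o['ee_pos'],o['tool_rot'],o['q'],o['ft_force'],o['grip_width'])
E
```

```text
4.525 [ 0.5758 -0.2103  0.1189] [[ 0.9897 -0.1429 -0.0004]
 [-0.1429 -0.9897  0.    ]
 [-0.0004  0.     -1.    ]] [ 0.5644  0.5782 -0.3448  1.7499  0.2471  0.8567 -1.6057] [-0.5151 -0.2898 -0.3004] 0.2892302475557507
```

View pics/w2.png

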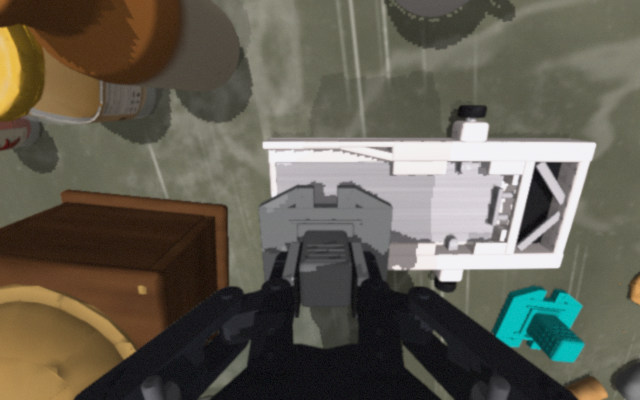

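The wrist view shows the insert above the mouth: plate corners (261,207) and (391,205), far notch around (326,185). The slicer knobs are at (471,110) and (446,285), body corners (264,143), (595,143), (560,268). I work out the offsets.

```bash
python3 - <<'E'
from h import *
np.set_printoptions(precision=4,suppress=True)
w=grab('wrist');o=r.get_obs()
d=lambda v:np.degrees(np.arctan2(v[1],v[0]))
C=ray(w,[[264,143],[595,143],[560,268]],.031);K=ray(w,[[471,107],[446,287]],.02)
print('body',C,d(C[1]-C[0]),d(C[1]-C[2])-90,np.linalg.norm(C[1]-C[0]),np.linalg.norm(C[1]-C[2]));print('knob',K,K.mean(0),d(K[0]-K[1])-90,np.linalg.norm(K[0]-K[1]))
z=o['ee_pos'][2]-.040+.009
P=ray(w,[[261,207],[391,205],[295,186],[359,183],[315,185],[338,183]],z)
T=o['tool_rot'].T@(P-o['ee_pos']).T
print('plate in tool',T.T*1000)
E
```

```text
body [[ 0.6372 -0.1736  0.031 ]
 [ 0.602  -0.4255  0.031 ]
 [ 0.4917 -0.4119  0.031 ]] -97.95580641644737 -97.047935273601 0.2543712529850639 0.11116817294938515
knob [[ 0.6405 -0.333   0.02  ]
 [ 0.4791 -0.313   0.02  ]] [ 0.5598 -0.323   0.02  ] -97.06066645146143 0.16263714331470153
plate in tool [[ 25.522  -37.1853  30.991 ]
 [ 26.7193  39.4272  30.9917]
 [ 38.376  -16.6521  30.987 ]
 [ 40.1368  20.046   30.9869]
 [ 38.9615  -5.1554  30.987 ]
 [ 40.1411   8.02    30.9868]]
```

Emit:
{"api": "jog_arm", "payload": {
  "steps": [
    [[-0.8,0,25,0,0,0,10],[-0.8,0,45,0,0,0,10],[-0.8,0,55,0,0,0,10],[-0.8,0,60,0,0,0,10],[-0.8,0,63,0,0,0,10],[-0.8,0,65,0,0,0,10],[-0.8,0,66,0,0,0,10],[-0.8,0,66,0,0,0,10]]
  ]
}}

```text
time: 5.58
ee_pos: [0.5761, -0.2101, 0.0541]
tool_rot: [[0.99, -0.144, 0.001], [-0.144, -0.99, -0.001], [0.001, 0.0, -1.0]]
ft_force: [-1.5, 0.3, 5.1]
grip_width: 0.297
grip_force: 60.1
```

Emit:
{"api": "jog_arm", "payload": {
  "steps": [
    [[0,3,-0.3,0,0,0,10],[0,6,-0.3,0,0,0,10],[0,9,-0.3,0,0,0,10],[0,12,-0.3,0,0,0,10],[0,15,-0.3,0,0,0,10],[0,18,-0.3,0,0,0,10],[0,21,-0.3,0,0,0,10],[0,24,-0.3,0,0,0,10],[0,27,-0.3,0,0,0,10],[0,30,-0.3,0,0,0,10],[0,33,-0.3,0,0,0,10],[0,36,-0.3,0,0,0,10]]
  ]
}}

```text
time: 7.08
ee_pos: [0.5715, -0.2455, 0.0541]
tool_rot: [[0.99, -0.143, 0.002], [-0.143, -0.99, -0.0], [0.002, -0.0, -1.0]]
ft_force: [0.5, 3.0, 7.6]
grip_width: 0.291
grip_force: 60.3
```

```bash
python3 - <<'E'
from h import *
np.set_printoptions(precision=4,suppress=True)
w=grab('wrist','w3.png');o=r.get_obs();print(o['ee_pos'],o['tool_rot'],o['ft_force'],o['ft_torque'])
E
```

```text
[ 0.5714 -0.2461  0.0541] [[ 0.9896 -0.1438  0.0022]
 [-0.1438 -0.9896 -0.0005]
 [ 0.0022  0.0001 -1.    ]] [0.3305 2.0955 5.974 ] [ 0.4336 -0.0545 -0.0905]
```

View pics/w3.png

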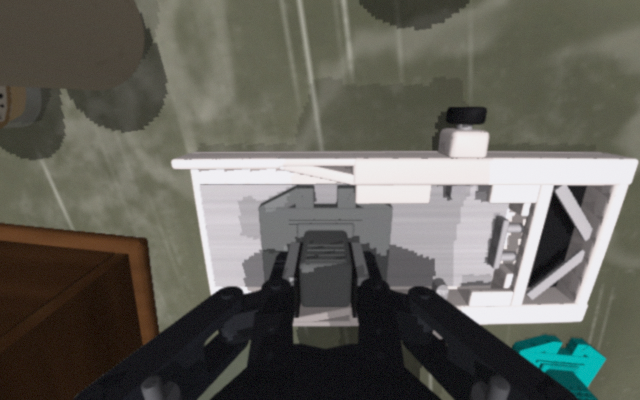

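The insert's front (391,205) is passing under the lip at (355–430,190). It is flat and centred, so I continue.

Emit:
{"api": "jog_arm", "payload": {
  "steps": [
    [[-0.2,3,0,0,0,0,10],[-0.4,6,0,0,0,0,10],[-0.4,9,0,0,0,0,10],[-0.4,12,0,0,0,0,10],[-0.4,15,0,0,0,0,10],[-0.4,18,0,0,0,0,10],[-0.4,21,0,0,0,0,10],[-0.4,24,0,0,0,0,10],[-0.4,27,0,0,0,0,10],[-0.4,30,0,0,0,0,10]]
  ]
}}

```text
time: 8.38
ee_pos: [0.5668, -0.2751, 0.0541]
tool_rot: [[0.99, -0.143, 0.002], [-0.143, -0.99, -0.0], [0.002, -0.0, -1.0]]
ft_force: [0.2, 2.3, 5.6]
grip_width: 0.293
grip_force: 60.3
```

Emit:
{"api": "jog_arm", "payload": {
  "steps": [
    [[0,2.5,0,0,0,0,10],[0,5,0,0,0,0,10],[0,7.5,0,0,0,0,10],[0,10,0,0,0,0,10],[0,12.5,0,0,0,0,10],[0,15,0,0,0,0,10],[0,17.5,0,0,0,0,10],[0,20,0,0,0,0,10],[0,22.5,0,0,0,0,10],[0,25,0,0,0,0,10],[0,27.5,0,0,0,0,10],[0,30,0,0,0,0,10]]
  ]
}}

```text
time: 9.88
ee_pos: [0.5649, -0.2969, 0.0545]
tool_rot: [[0.99, -0.138, 0.004], [-0.138, -0.99, 0.008], [0.002, -0.008, -1.0]]
ft_force: [2.4, 15.2, 10.4]
grip_width: 0.289
grip_force: 61.1
```

Emit:
{"api": "jog_arm", "payload": {
  "steps": [
    [[0,2.5,0,0,0,0,10],[0,5,0,0,0,0,10],[0,7.5,0,0,0,0,10],[0,10,0,0,0,0,10],[0,12.5,0,0,0,0,10],[0,15,0,0,0,0,10],[0,17.5,0,0,0,0,10],[0,20,0,0,0,0,10]]
  ]
}}

```text
time: 10.88
ee_pos: [0.5612, -0.3218, 0.0543]
tool_rot: [[0.99, -0.141, 0.004], [-0.141, -0.99, 0.003], [0.003, -0.003, -1.0]]
ft_force: [2.9, 7.1, 7.6]
grip_width: 0.291
grip_force: 60.5
```

Emit:
{"api": "jog_arm", "payload": {
  "steps": [
    [[0,2.5,0,0,0,0,10],[0,5,0,0,0,0,10],[0,7.5,0,0,0,0,10],[0,10,0,0,0,0,10],[0,12,0,0,0,0,10],[0,14,0,0,0,0,10],[0,14,0,0,0,0,10],[0,14,0,0,0,0,10]]
  ]
}}

```text
time: 11.88
ee_pos: [0.5611, -0.3226, 0.0547]
tool_rot: [[0.991, -0.135, 0.002], [-0.135, -0.991, 0.017], [-0.0, -0.017, -1.0]]
ft_force: [-0.9, 30.2, 20.6]
grip_width: 0.293
grip_force: 62.6
```

Emit:
{"api": "jog_arm", "payload": {
  "steps": [
    [[0,0,0,0,0,0,10],[0,0,0,0,0,0,10],[0,0,0,0,0,0,10],[0,0,0,0,0,0,10],[0,0,0,0,0,0,10],[0,0,0,0,0,0,10],[0,0,0,0,0,0,10],[0,0,0,0,0,0,10],[0,0,0,0,0,0,10],[0,0,0,0,0,0,10],[0,0,0,0,0,0,10],[0,0,0,0,0,0,10]]
  ]
}}

```text
time: 13.38
ee_pos: [0.5611, -0.3226, 0.0547]
tool_rot: [[0.991, -0.135, 0.002], [-0.135, -0.991, 0.017], [-0.0, -0.017, -1.0]]
ft_force: [-0.0, 29.1, 21.6]
grip_width: 0.293
grip_force: 62.6
```

Emit:
{"api": "jog_arm", "payload": {
  "steps": [
    [[0,0,0,0,0,0,10],[0,0,0,0,0,0,10],[0,0,0,0,0,0,10],[0,0,0,0,0,0,10],[0,0,0,0,0,0,10],[0,0,0,0,0,0,10],[0,0,0,0,0,0,10],[0,0,0,0,0,0,10],[0,0,0,0,0,0,10],[0,0,0,0,0,0,10],[0,0,0,0,0,0,10],[0,0,0,0,0,0,10]]
  ]
}}

```text
time: 14.88
ee_pos: [0.5611, -0.3226, 0.0547]
tool_rot: [[0.991, -0.135, 0.002], [-0.135, -0.991, 0.017], [-0.0, -0.017, -1.0]]
ft_force: [-0.6, 29.4, 21.6]
grip_width: 0.292
grip_force: 62.6
```

```bash
python3 - <<'E'
from h import *
np.set_printoptions(precision=4,suppress=True)
w=grab('wrist','w4.png');o=r.get_obs();print(o['time'],o['ee_pos'],o['tool_rot'],o['ft_force'],o['ft_torque'])
E
```

```text
14.925 [ 0.5611 -0.3226  0.0547] [[ 0.9909 -0.1348  0.0018]
 [-0.1348 -0.9907  0.0172]
 [-0.0005 -0.0173 -0.9999]] [-0.9455 30.5374 21.8724] [ 6.4543  0.2063 -0.4226]
```

View pics/w4.png

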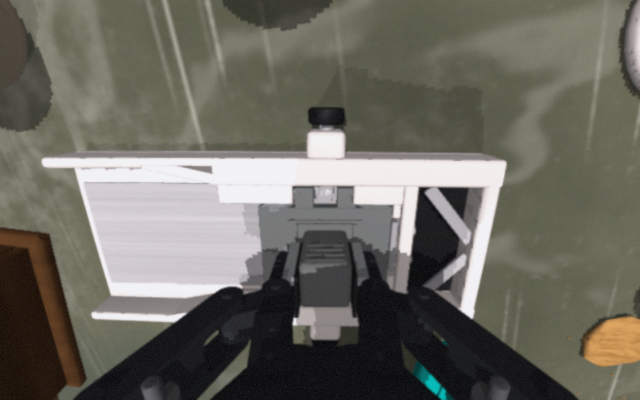

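The far knob (326,115) is fully seated and its bolt shows in the notch at (326,195). I ease the push back a little past the play to test the lock before releasing.

Emit:
{"api": "jog_arm", "payload": {
  "steps": [
    [[0,-4,0,0,0,0,10],[0,-8,0,0,0,0,10],[0,-12,0,0,0,0,10],[0,-15,0,0,0,0,10],[0,-18,0,0,0,0,10],[0,-18,0,0,0,0,10],[0,-18,0,0,0,0,10],[0,-18,0,0,0,0,10]]
  ]
}}

```text
time: 15.92
ee_pos: [0.5607, -0.32, 0.0542]
tool_rot: [[0.99, -0.143, 0.003], [-0.143, -0.99, 0.0], [0.003, -0.001, -1.0]]
ft_force: [3.2, 4.3, 6.4]
grip_width: 0.294
grip_force: 60.5
```

Emit:
{"api": "jog_arm", "payload": {
  "steps": [
    [[0,-2,0,0,0,0,10],[0,-4,0,0,0,0,10],[0,-4,0,0,0,0,10],[0,-4,0,0,0,0,10]]
  ]
}}

```text
time: 16.42
ee_pos: [0.5606, -0.3189, 0.0542]
tool_rot: [[0.99, -0.144, 0.003], [-0.144, -0.99, -0.003], [0.003, 0.002, -1.0]]
ft_force: [2.8, -2.1, 5.8]
grip_width: 0.293
grip_force: 60.5
```

The force reversed and the insert held, so it is locked. I release and withdraw.

Emit:
{"api": "jog_arm", "payload": {
  "steps": [
    [[0,1,0,0,0,0,10],[0,1,0,0,0,0,50],[0,1,0,0,0,0,70],[0,1,0,0,0,0,70],[0,1,0,0,0,0,70],[0,1,0,0,0,0,70],[0,1,-15,0,0,0,70],[0,1,-40,0,0,0,70],[0,1,-80,0,0,0,70],[-20,1,-120,0,0,0,70],[-40,1,-140,0,0,0,70],[-40,1,-140,0,0,0,70]]
  ]
}}

```text
time: 17.92
ee_pos: [0.5201, -0.313, 0.1965]
tool_rot: [[0.989, -0.145, 0.003], [-0.145, -0.989, -0.003], [0.004, 0.003, -1.0]]
ft_force: [-0.3, -0.5, 0.6]
grip_width: 0.821
grip_force: 0.0
```

```bash
python3 - <<'E'
from h import *
np.set_printoptions(precision=4,suppress=True)
w=grab('wrist','w5.png');o=r.get_obs();print(o['time'],o['ee_pos'],o['ft_force'],o['grip_width'])
E
```

```text
17.975 [ 0.5203 -0.3126  0.1951] [-0.1266  0.0391 -0.4834] 0.8211417301695554
```

View pics/w5.png

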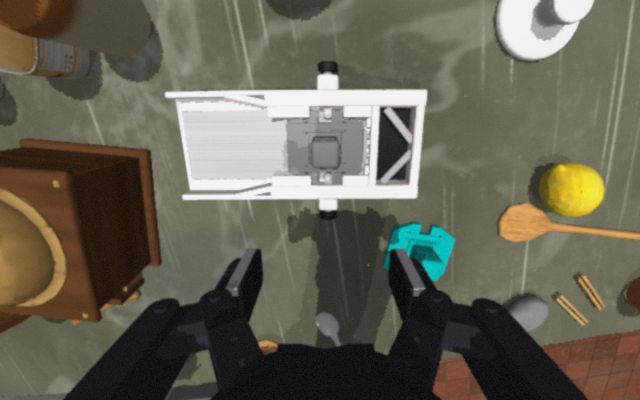

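The insert sits home at (326,148), with both bolts in its notches at (326,113) and (326,180), and both knobs seated.

```bash
python3 -c "
from cell import r
print(r.hand_in())"
```

```text
the job is handed in; nothing more can be done
None
```

The insert is in the slicer and locked: both bolts are in its notches in the last picture, it held against a light pull back before I let go, and the job was handed in at about 18 s (no verdict returned).

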